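Tilt the hooked stirring bar out of the slotted tool box and shut the box

TASK

Get the stirring bar ready for mixing: tilt it level so that its hooked foot clears the sill, draw it out through the slot of the wooden tool box, and lay it down on the bench. Let go, take it again by its middle and set it into the two saddles of the wooden rest, centred, foot hanging down past either end; only then push the box's shutter across the slot until its catch clicks and it stays fully shut. Leave the paint can, the spray gun and the can lid where they are.

Things in the scene. Friction and masses are not known exactly. Their poses are not given: they have to be found in the camera images.
- bar: Aluminium stirring bar: strip 270 long, 24 wide, 6 thick (mm), 0.11 kg, with a 6 mm thick foot folded square at one end, reaching 14 below the underside. Origin: mid length, width and thickness; x along it to the foot end, z out of its upper face (foot points to -z). Starts foot on the box floor, sloping up 19 degrees over the sill, plain end out of the slot. Flat on the bench its middle is 10 up.
- bar_end (a point): middle of the end face of the bar's plain (footless) end, 135 mm from the bar's origin; at the start this end sticks out of the slot by about 80 mm, pointing up and out, and is the only part within reach
- bar_foot (a point): middle of the lower edge face of the bar's foot (132 mm along the bar's x from its origin and 17 mm below it)
- toolbox: Closed wooden box, clear top, fixed. Origin on the bench under the slot's centre, in the front wall's outer face; -x points straight out of the front, y along the wall, z up. Spans y -130 to 70, x 0 to 223, top at z 122 (mm). Front wall 30 thick; its slot, 44 wide (y -22 to 22) and 28 high (z 70 to 98), is the only way out. Box floor at z 6, ceiling at z 118, back at x 215.
- slot (a point): centre of the slot's mouth in the front wall's outer face, 84 mm above the bench. The wall being thick, the bar's foot passes only with the bar within about 8 degrees of level and the strip's mid thickness about 91 mm above the bench (4 mm of play up or down), drawn straight out along the toolbox's -x
- shutter (a joint): travel in m of the aluminium shutter (56 wide, 52 high, 5 thick) along the outside of the front wall: 0 = shut over the slot, grows as it opens towards the toolbox's -y, at most 0.08. Slides at about 1 N; from 0.015 on it must be pushed over a sprung catch (up to 10 N), which past 0.007 snaps it home to about 0 and holds it
- shutter_tab (a point): middle of the upright tab at the shutter's trailing edge: a plate 10 mm thick (along the toolbox's y), standing 36 out from the wall, 64 to 124 mm above the bench; the point is 94 up and 20 out from the wall. Push its -y face towards the toolbox's +y to shut the shutter. It moves with the shutter
- rest: Fixed wooden rest: base 250 x 70 x 10 mm with two saddle blocks. Origin on the bench under its centre; x along its length. The blocks span 58 to 112 from the centre along x on either side; seats 40 up, channels 34 wide, open at the top and ends, between walls 10 thick rising to 56. Gap of 116 between the blocks for fingers. A seated bar's origin is 43 up, its foot beyond either block.
- paint_can: bystander: closed paint can, 108 across, 125 high; origin at the centre of its underside
- spray_gun: bystander: spray gun standing on its cup, 84 across the cup, about 135 high, gun barrel 120 long on top; origin at the centre of its underside
- can_lid: bystander: black can lid, a disc 120 across, 10 high; origin at the centre of its underside

How it is judged:
On the way, in this order (a step that is already met when the one before it is completed fails the run):
1. the bar is wholly out of the box (x of each of bar_foot, bar_end in the frame of toolbox below -0.01 m), for 0.1 s.
2. the bar lies on the bench, let go (height (world z) of bar below 0.022 m and height (world z) of each of bar_end, bar_foot below 0.03 m and contact force between bar and the fingers below 0.2 N and linear speed of bar below 0.03 m/s), for 0.2 s.
3. the bar lies in both saddles of the rest, foot down, let go, with the shutter still open (x of bar in the frame of rest between -0.03 and 0.03 m and y of bar in the frame of rest between -0.008 and 0.008 m and z of bar in the frame of rest between 0.038 and 0.048 m and angle between the x axis of bar and the x axis of rest, either way round below 0.1 rad and angle between bar's own z axis and vertical below 0.08 rad and contact force between bar and the fingers below 0.2 N and linear speed of bar below 0.03 m/s and value of joint shutter above 0.03 m), for 0.2 s.
4. the shutter has caught, fully shut (value of joint shutter below 0.004 m), for 0.2 s.
At the end, for the whole second after the job is handed in: The bar lies at rest in both saddles of the rest, let go, foot down: its middle within 30 mm lengthwise and 8 mm sideways of the rest's middle, 38 to 48 mm above the bench, in line with the rest within 0.10 rad and level within 0.08 rad; and the shutter is latched, within 4 mm of fully shut (x of bar in the frame of rest between -0.03 and 0.03 m and y of bar in the frame of rest between -0.008 and 0.008 m and z of bar in the frame of rest between 0.038 and 0.048 m and angle between the x axis of bar and the x axis of rest, either way round below 0.1 rad and angle between bar's own z axis and vertical below 0.08 rad and contact force between bar and the fingers below 0.2 N and linear speed of bar below 0.03 m/s and value of joint shutter below 0.004 m); the robot touches nothing.
It fails at once if the paint can is moved by more than 30 mm (distance of paint_can from where it was at the start of the episode above 0.03 m).
It fails at once if the spray gun is moved by more than 30 mm (distance of spray_gun from where it was at the start of the episode above 0.03 m).
It fails at once if the can lid is moved by more than 30 mm (distance of can_lid from where it was at the start of the episode above 0.03 m).
It also fails if it takes over 72 s, if anything falls off the work surface, if the arm or the gripper's body presses on something with over 40 N, if the wrist force passes 120 N, or if a joint passes its speed limit or range.

ROBOT

A 7-joint arm with a two-finger parallel gripper is mounted at the origin on the work surface. World frame = base frame: x ahead of the robot, y to its left, z up, the work surface at z = 0. Lengths are in m, angles in rad, forces in N, time in s.
With the tool pointing down it reaches from about 0.4 to 0.85 m from the base axis. Payload 10.4 kg.
Tool frame: the origin (TCP) lies on the mounting face of the last link; the fingertips stand 173 mm ahead of it and the grasp point (between the pads) lies 155 mm ahead of it (manip.tip_extent is the distance from the TCP to the fingertips, in m); z points along the fingers, y is the line along which they close (so a half turn about z gives the same grasp; the last joint's range is limited). The gripper opens to 85 mm and grips with 20 to 120 N. Pads are 22 mm wide; open, the fingers measure 114 mm over their backs; the gripper's body (76 mm by 85 mm) begins 54 mm behind the grasp point. The pads swing forward as they close: fully open they stand 13 mm farther back than shut.
Start: joints at [1.273, 0.332, -0.065, 1.46, 0.022, 1.35, -0.088], TCP at [0.17, -0.602, 0.405] pointing down, gripper open.
Joint ranges: [-2.6, 2.6], [-0.5, 2.12], [-1.47, 1.34], [0.16, 2.42], [-1.27, 4.41], [0.06, 2.06], [-2.6, 2.6]. Speed limits (rad/s): [2.22, 2.22, 2.79, 2.79, 3.14, 3.14, 3.14].

INTERFACE

Orientations are given as a unit quaternion [x, y, z, w].
In Python, from workcell import manip gives the robot as it stands.
- The arm moves only by the tool move_arm, never from a script. Its argument "plan" is one flat list of numbers, 7 for each row, row after row: the turn, a rotation vector about the tool's x, y, z in rad, then the shift along the tool's x, y, z in m, then the finger opening in m, from 0 to 0.0854. In form: [ax, ay, az, dx, dy, dz, gripper, ax, ay, az, dx, dy, dz, gripper, ...]. A call has 1 to 12 rows; each row is the pose to reach, as a shift and turn from the pose commanded when the call began, along the tool's axes at that moment; what a row does not reach only later rows make up. A row lasts 1/8 s, in which the tool goes at most 62.5 mm and 10.7 degrees, less where a joint would pass 70% of its speed; a pose out of reach is approached as far as the arm can. A call with a gripper value outside its range is refused whole. The fingers move at their own pace and stop on an object; "squeeze" is the grip in N (left out, the last holds). Time passes only in rows, so rows that repeat a pose let the fingers close. It gives the time, the measured TCP pose, the force, the opening and the grip force at its end, in the units of the state.
- manip.get_obs(): the state, without advancing time (a new reading comes with each control period).
- manip.camera(name): name is "scene" or "top" or "wrist"; returns a dict with "color" (384x512x3 uint8, red, green, blue), "fx", "fy", "cx", "cy" (pixels), "cam_to_world" (4x4, takes a point from camera to world coordinates); the wrist camera has in their place "mount" (4x4, takes a point from camera to tool coordinates, whose origin is the TCP and whose axes are the flange's). Camera axes: x right, y down, z forward; pixel columns grow to the right and rows downward; lengths in m; the calibration is good to about 2 mm. A picture is of the moment at which its call begins: read the wrist's pose just before it. There is no depth.
- manip.hand_in(): hands the job in; it is judged then, once.
Trained networks look in a picture, given as the dict that the camera call returned (one of the last four; its "shot" number tells which), for a name from the list of things; names that differ only in an ending like _2 or _b are one class to them, and where a whole thing is asked for, a point or a joint stands for the part that bears it (a point fixed in the world has none). Each returns a list of dicts, best first, with "conf" (0 to 1); they miss things now and then, are a little off and sometimes report something else, mostly with a low value. They report only what shows in the picture. A call takes as long as a camera call.
- manip.look_for(picture, label): "position" ([x, y, z] in m, in the coordinates of the camera as it stood for that picture, good to about 4 mm: the middle of the surface that is visible of it).
- manip.silhouettes(picture, label): "pixels" (384x512 bool, what is visible of it).
- manip.tip_of(picture, label): "position" ([x, y, z] in m, in the coordinates of the camera as it stood for that picture, good to about 4 mm: a listed point, or the origin of a listed thing).
The state is a dict: "clock": time; "joint_pos": joint angles; "joint_velocities": joint speeds; "tau": joint torques, N m; "position": TCP position; "ee_rot": TCP orientation; "ft_force": force on the tool from outside, world axes, zero at the start; "torque": the same for the moment, N m; "grip_width": opening from 0.0 (shut) to 1.0 (fully open); "grasp_force": force on a finger pad.
Only numpy, scipy, OpenCV 4.12 (cv2) and the standard library are available. Lean on these libraries where they do the work, as an engineer would, in place of code of your own. Each camera call takes 0.05 s, during which the arm holds its last target. There are 200 camera calls.

## Working session

There is one attempt and no reset: what is moved stays moved. The work goes in short steps, Python scripts to look and compute and a tool call to move; the robot and the scene stay as the last step left them, time stands still between calls to the robot, and variables do not carry over. Pictures are saved under pics/ and viewed, at most 10 in all, crops included, and the job is handed in when it is done.

Besides the shell and the picture viewer there is one more tool, called after "Emit:" as name(argument=value, ...) on one line, values as JSON. move_arm: Moves the arm, as the interface text tells. Its arguments: {"type":"object","properties":{"plan":{"type":"array","items":{"type":"number"}},"squeeze":{"type":"number"}},"required":["plan"]}

```bash
mkdir -p pics; ls
cat > h.py <<'E'
import numpy as np, cv2
from scipy.spatial.transform import Rotation as R
from workcell import manip
def look(cams=("scene","top"),items=(),save=None):
    for c in cams:
        o=manip.get_obs(); p=manip.camera(c)
        if c=="wrist":
            T=np.eye(4);T[:3,:3]=R.from_quat(o["ee_rot"]).as_matrix();T[:3,3]=o["position"];T=T@np.array(p["mount"])
        else: T=np.array(p["cam_to_world"])
        if save: cv2.imwrite(f"pics/{save}_{c}.png",p["color"][:,:,::-1])
        for n in items:
            for d in manip.tip_of(p,n)[:1]:
                q=np.array(d["position"]); w=T[:3,:3]@q+T[:3,3]
                px=(p["fx"]*q[0]/q[2]+p["cx"],p["fy"]*q[1]/q[2]+p["cy"])
                print(c,n,round(d["conf"],2),np.round(w,4),np.round(px))
E
python3 - <<'E'
from h import *
o=manip.get_obs();print({k:np.round(v,3) for k,v in o.items()},manip.tip_extent)
look(("scene","top","wrist"),["bar","bar_end","toolbox","slot","shutter_tab","rest","paint_can","spray_gun","can_lid"],"a")
a=cv2.imread("pics/a_scene.png");b=cv2.imread("pics/a_top.png")
cv2.imwrite("pics/a.png",cv2.resize(np.vstack([a,b]),(800,600*2))[:0] if 0 else np.hstack([a,b])[:, :])
cv2.imwrite("pics/a.png",cv2.resize(np.hstack([a,b]),(800,300)))
E
```

```text
pics
{'clock': np.float64(0.0), 'joint_pos': array([ 1.273,  0.333, -0.065,  1.461,  0.022,  1.35 , -0.089]), 'joint_velocities': array([-0.001, -0.002, -0.001,  0.001,  0.002, -0.   , -0.001]), 'tau': array([ 1.0000e-03, -6.2544e+01,  5.0000e-02, -3.9161e+01,  1.6000e-02,
        1.0000e-02, -0.0000e+00]), 'position': array([ 0.17 , -0.601,  0.404]), 'ee_rot': array([ 0.991,  0.137, -0.   , -0.001]), 'ft_force': array([-0.532, -0.235,  0.943]), 'torque': array([-0.037,  0.019,  0.036]), 'grasp_force': np.float64(0.0), 'grip_width': np.float64(1.004)} 0.1734
scene bar 0.49 [ 0.6227 -0.1942  0.0638] [224. 143.]
scene bar_end 0.57 [ 0.623  -0.0668  0.1087] [248. 165.]
scene toolbox 0.61 [ 0.6186 -0.1459  0.0007] [236. 167.]
scene shutter_tab 0.73 [ 0.5298 -0.1276  0.0923] [265. 138.]
scene rest 0.94 [ 0.5134  0.3217 -0.001 ] [375. 282.]
scene paint_can 0.72 [ 0.7904  0.0247 -0.0025] [213. 244.]
scene spray_gun 0.96 [ 0.7883  0.1733 -0.0039] [244. 292.]
top bar_end 0.62 [ 0.6217 -0.0646  0.113 ] [282. 196.]
top toolbox 0.73 [ 0.6168 -0.1482  0.0047] [312. 205.]
top slot 0.91 [ 0.6151 -0.1453  0.0879] [315. 200.]
top shutter_tab 0.58 [ 0.5221 -0.1249  0.0908] [307. 239.]
top rest 0.91 [0.5092 0.3244 0.0042] [127. 248.]
top paint_can 0.81 [ 0.7839  0.0214 -0.0037] [246. 144.]
top can_lid 0.7 [ 0.7812 -0.1412 -0.0015] [307. 145.]
```

View pics/a_scene.png

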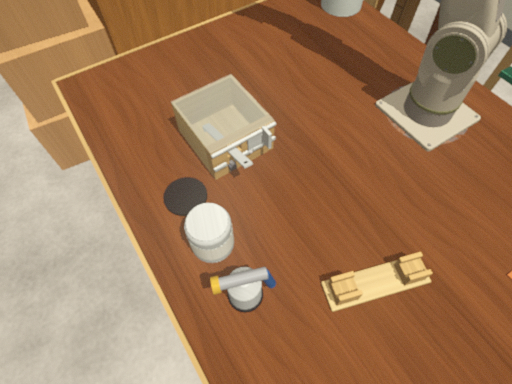

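View pics/a_top.png

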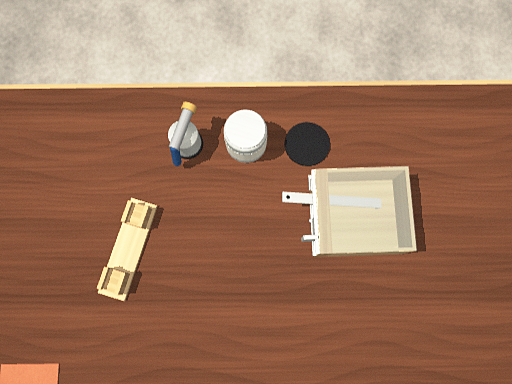

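The top view shows the box front facing world +y with the bar end at about (285,197) and the tab at (307,239). The rest lies at (128,248), yawed about 20° from x. The can, spray gun and lid are along the far edge.

```bash
cat >> h.py <<'E'
def down(yaw,pitch=0,axis=(0,0,1)):
    c,s=np.cos(yaw),np.sin(yaw)
    return R.from_matrix(np.array([[c,s,0],[s,-c,0],[0,0,-1.]]))
def row(pos,rot,start=None):
    """shift/turn in present tool frame to reach TCP pose"""
    o=manip.get_obs(); R0=R.from_quat(o["ee_rot"]) if start is None else start[1]; p0=o["position"] if start is None else start[0]
    print("turn",np.round((R0.inv()*rot).as_rotvec(),4),"shift",np.round(R0.inv().apply(np.array(pos)-p0),4))
E
python3 - <<'E'
from h import *
row([.59,-.04,.42],down(np.pi/2))
p=manip.camera("wrist");print(np.round(p["mount"],3),p["fx"],p["cx"])
p=manip.camera("top");T=np.array(p["cam_to_world"])
def ray(px,z):
    d=T[:3,:3]@np.array([(px[0]-p["cx"])/p["fx"],(px[1]-p["cy"])/p["fy"],1]);return T[:3,3]+d*(z-T[2,3])/d[2]
for n,z in(("toolbox",.122),("rest",.03)):
    s=manip.silhouettes(p,n)
    m=s[0]["pixels"].astype(np.uint8);print(n,s[0]["conf"],m.sum())
    cs=max(cv2.findContours(m,0,1)[0],key=cv2.contourArea)
    b=cv2.boxPoints(cv2.minAreaRect(cs));w=[ray(q,z)[:2] for q in b];print(np.round(b),np.round(w,4).tolist())
    for i in range(4):
        e=w[(i+1)%4]-w[i];print(round(np.linalg.norm(e),3),round(np.degrees(np.arctan2(e[1],e[0])),1))
E
```

```text
turn [ 1.0000e-04  0.0000e+00 -1.2959e+00] shift [ 0.557  -0.4264 -0.0153]
[[-0.001 -0.948 -0.32   0.083]
 [ 1.    -0.001  0.001  0.001]
 [-0.001 -0.32   0.948  0.032]
 [ 0.     0.     0.     1.   ]] 295.3407693740583 254.0859051746379
toolbox 0.82 9083
[[300. 168.]
 [416. 166.]
 [417. 256.]
 [301. 258.]] [[0.686, -0.1085], [0.6881, -0.3841], [0.4774, -0.3715], [0.4754, -0.1061]]
0.276 -89.6
0.211 176.6
0.265 90.4
0.211 -0.7
rest 0.89 2993
[[ 94. 292.]
 [129. 196.]
 [159. 207.]
 [124. 303.]] [[0.4019, 0.3952], [0.641, 0.3189], [0.6117, 0.241], [0.3748, 0.3199]]
0.251 -17.7
0.083 -110.6
0.25 161.6
0.08 70.2
```

Emit:
move_arm(plan=[0,0,-1.296,0.557,-0.426,-0.015,0.06,0,0,-1.296,0.557,-0.426,-0.015,0.06,0,0,-1.296,0.557,-0.426,-0.015,0.06,0,0,-1.296,0.557,-0.426,-0.015,0.06,0,0,-1.296,0.557,-0.426,-0.015,0.06,0,0,-1.296,0.557,-0.426,-0.015,0.06,0,0,-1.296,0.557,-0.426,-0.015,0.06,0,0,-1.296,0.557,-0.426,-0.015,0.06,0,0,-1.296,0.557,-0.426,-0.015,0.06,0,0,-1.296,0.557,-0.426,-0.015,0.06,0,0,-1.296,0.557,-0.426,-0.015,0.06,0,0,-1.296,0.557,-0.426,-0.015,0.06], squeeze=100)

```text
clock: 3.2
position: [0.5914, -0.0359, 0.4196]
ee_rot: [0.705, 0.709, 0.001, -0.001]
ft_force: [0.3, -0.7, 0.9]
grip_width: 0.705
grasp_force: 0.0
```

Run:
```python
from h import *
o=manip.get_obs();print(o["position"],o["ee_rot"],np.round(o["joint_pos"],2),o["clock"])
L=["bar","bar_end","slot","toolbox","shutter_tab","paint_can","can_lid"]
look(("wrist",),L,"b");look(("wrist","wrist"),L[:5])
```

```text
[ 0.59135046 -0.03591812  0.41962909] [ 7.05000719e-01  7.09205573e-01  9.81897958e-04 -6.90688516e-04] [ 0.52  0.32 -0.67  1.5   0.2   1.39 -0.15] 3.2
wrist bar 0.45 [ 0.6172 -0.1471  0.0887] [275. 272.]
wrist bar_end 0.65 [ 0.6216 -0.0652  0.1136] [283. 215.]
wrist slot 0.74 [ 0.6177 -0.145   0.086 ] [275. 269.]
wrist toolbox 0.6 [ 0.6178 -0.1433 -0.0022] [271. 234.]
wrist shutter_tab 0.86 [ 0.522  -0.1284  0.0901] [192. 258.]
wrist paint_can 0.73 [ 0.7905  0.0191 -0.0019] [409. 120.]
wrist can_lid 0.96 [ 0.7871 -0.1378 -0.0022] [388. 231.]
wrist bar_end 0.76 [ 0.6211 -0.0635  0.1109] [285. 205.]
wrist slot 0.58 [ 0.6169 -0.1433  0.0881] [277. 263.]
wrist toolbox 0.74 [ 0.6134 -0.145  -0.0013] [270. 231.]
wrist shutter_tab 0.71 [ 0.7866  0.0214 -0.0024] [408. 111.]
wrist bar 0.6 [ 0.6142 -0.1427 -0.0017] [270. 230.]
wrist bar_end 0.74 [ 0.6249 -0.0675  0.1125] [288. 211.]
wrist slot 0.93 [ 0.6189 -0.1443  0.085 ] [278. 263.]
wrist toolbox 0.64 [ 0.6168 -0.1447 -0.0016] [272. 232.]
wrist shutter_tab 0.98 [ 0.5246 -0.1333  0.0926] [196. 259.]
```

View pics/b_wrist.png

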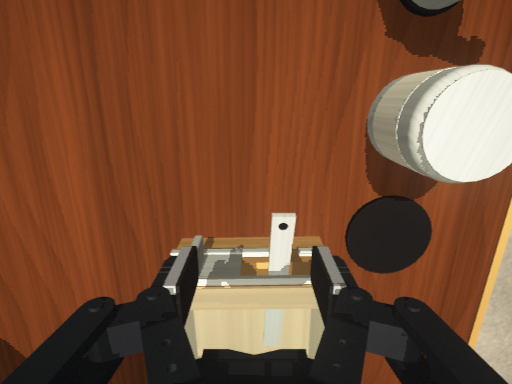

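The wrist view shows the bar's plain end at (283,215), the slot mouth near (277,265) and the front wall's top edge around row 285. The tab is near (195,258). I'll enlarge the top view to measure the yaws.

Run:
```python
import cv2
a=cv2.imread("pics/a_top.png")[160:262,275:425]
cv2.imwrite("pics/c.png",cv2.resize(a,None,fx=5,fy=5,interpolation=cv2.INTER_CUBIC))
```

```text
(no output)
```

View pics/c.png

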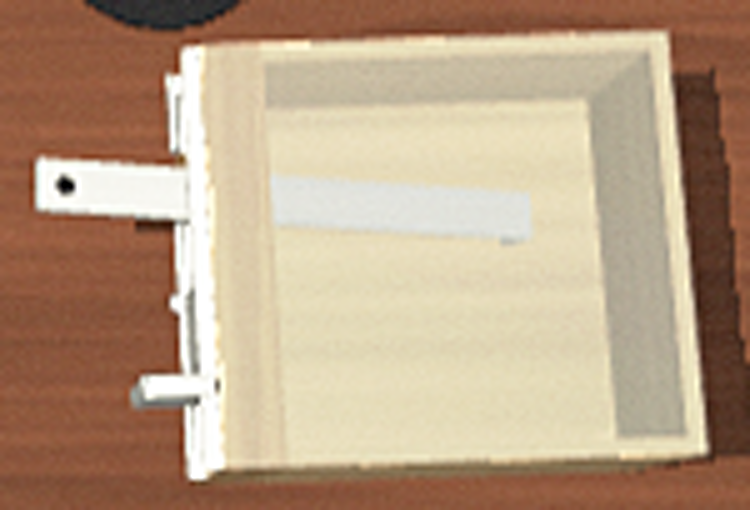

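The crop shows the top corners at (203,46), (668,33), (708,456) and (218,470). The bar's end middle is at (37,184) and its foot end at (527,217).

Run:
```python
from h import *
p=manip.camera("top");T=np.array(p["cam_to_world"])
def ray(c,z):
    px=[275+(c[0]+.5)/5-.5,160+(c[1]+.5)/5-.5]
    d=T[:3,:3]@np.array([(px[0]-p["cx"])/p["fx"],(px[1]-p["cy"])/p["fy"],1]);return T[:3,3]+d*(z-T[2,3])/d[2]
print(T[:3,3])
C=[ray(c,.122) for c in((203,46),(668,33),(708,456),(218,470))]
for i in range(4):
    e=C[(i+1)%4]-C[i];print(np.round(C[i],4),round(np.linalg.norm(e),3),np.degrees(np.arctan2(e[1],e[0])))
a,b=ray((37,184),.113),ray((527,217),.026);d=a-b
print("bar",a,b,np.linalg.norm(d),np.degrees(np.arctan2(d[1],d[0])))
```

```text
[ 0.41042167 -0.00164462  1.2517827 ]
[ 0.6845 -0.145   0.122 ] 0.221 -88.877625656552
[ 0.6888 -0.3663  0.122 ] 0.2 -178.87251945116296
[ 0.4888 -0.3702  0.122 ] 0.225 91.12837960484966
[ 0.4844 -0.1451  0.122 ] 0.2 0.045751021071910744
bar [ 0.62015698 -0.06523872  0.113     ] [ 0.61689561 -0.31872448  0.026     ] 0.26801989645345586 89.2628680429123
```

```bash
cat >> h.py <<'E'
def barpose(G,yaw,slope,d=.162):
    """TCP pose gripping a bar at G, tool x along bar (yaw, slope up), d ahead of TCP"""
    y,s=np.radians(yaw),np.radians(slope)
    u=np.array([np.cos(y)*np.cos(s),np.sin(y)*np.cos(s),np.sin(s)]);n=np.array([-np.cos(y)*np.sin(s),-np.sin(y)*np.sin(s),np.cos(s)])
    return np.array(G)+d*n, R.from_matrix(np.column_stack([u,np.cross(-n,u),-n]))
E
python3 - <<'E'
from h import *
G=[.6206,-.0953,.0995]
P=barpose(G,89.3,19,.242);Q=barpose(G,89.3,19)
row(*P);row(*Q);print(P[0],Q[0])
row(*barpose([.620,-.0925,.0955],90.2,9.5),start=Q)
row(*barpose([.6195,-.090,.091],91,0),start=Q)
E
```

```text
turn [-0.0021  0.3316  0.0123] shift [-0.1338  0.0295  0.0914]
turn [-0.0021  0.3316  0.0123] shift [-0.1077  0.0298  0.167 ]
[ 0.61963745 -0.17408161  0.3283155 ] [ 0.61995565 -0.1480381   0.25267401]
turn [ 0.0039 -0.1658 -0.0152] shift [ 0.0281 -0.0002  0.0069]
turn [ 0.0049 -0.3316 -0.0294] shift [ 0.055  -0.0012  0.0186]
```

Emit:
move_arm(plan=[-0.001,0.16,0.006,-0.06,0.02,0.02,0.06,-0.002,0.332,0.012,-0.134,0.03,0.06,0.06,-0.002,0.332,0.012,-0.134,0.03,0.091,0.06,-0.002,0.332,0.012,-0.134,0.03,0.091,0.06,-0.002,0.332,0.012,-0.134,0.03,0.091,0.06,-0.002,0.332,0.012,-0.134,0.03,0.091,0.06])

```text
clock: 5.0
position: [0.6207, -0.1724, 0.331]
ee_rot: [0.701, 0.694, 0.118, -0.115]
ft_force: [-0.1, -0.0, 0.6]
grip_width: 0.701
grasp_force: 0.0
```

Run:
```python
from h import *
look(("wrist","top","wrist","scene"),["bar_end","slot"],"d")
row(*barpose([.6206,-.0953,.0995],89.3,19))
```

```text
wrist bar_end 0.94 [ 0.6238 -0.0668  0.1126] [255. 173.]
wrist slot 0.55 [ 0.6153 -0.1437  0.0871] [245. 270.]
top bar_end 0.87 [ 0.6226 -0.065   0.111 ] [282. 196.]
top slot 0.64 [ 0.6139 -0.1476  0.086 ] [316. 201.]
wrist bar_end 0.71 [ 0.6249 -0.0633  0.1133] [257. 165.]
wrist slot 0.95 [ 0.6188 -0.144   0.0848] [251. 268.]
scene bar_end 0.58 [ 0.6236 -0.0658  0.11  ] [248. 165.]
scene slot 0.93 [ 0.6205 -0.1439  0.0793] [234. 151.]
turn [-0.     -0.0004  0.    ] shift [ 0.0002 -0.0005  0.0805]
```

View pics/d_wrist.png

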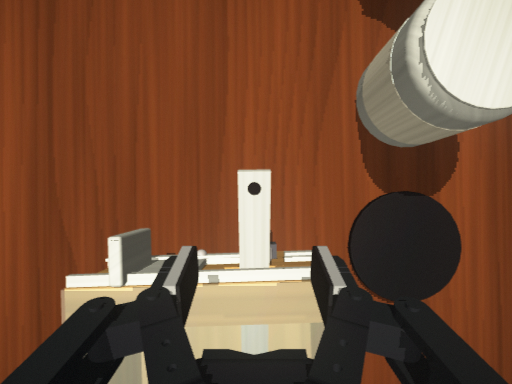

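The bar is centred between the fingers (column 254) and runs vertically. The wall edge is tilted about 1.8°, as computed. I'll advance and grip.

Emit:
move_arm(plan=[0,0,0,0,0,0.03,0.06,0,0,0,0,0,0.06,0.06,0,0,0,0,0,0.08,0.06,0,0,0,0,0,0.08,0.06,0,0,0,0,0,0.08,0.0,0,0,0,0,0,0.08,0.0,0,0,0,0,0,0.08,0.0,0,0,0,0,0,0.08,0.0,0,0,0,0,0,0.08,0.0,0,0,0,0,0,0.08,0.0])

```text
clock: 6.85
position: [0.6206, -0.1485, 0.2533]
ee_rot: [0.702, 0.693, 0.118, -0.116]
ft_force: [1.2, -2.0, 1.5]
grip_width: 0.246
grasp_force: 98.0
```

Run:
```python
from h import *
o=manip.get_obs();print(o["position"],o["ft_force"],o["torque"],o["grip_width"]*.085,o["grasp_force"])
look(("wrist","top"),["bar_end"],"e")
Q=(o["position"],R.from_quat(o["ee_rot"]))
for f in (.5,1): row(*barpose([.6206-.0005*f,-.0953+.0053*f,.0995-.0085*f],89.3+1.7*f,19*(1-f)),start=Q)
```

```text
[ 0.6205797  -0.14852063  0.25329142] [ 1.19032315 -1.99962093  1.46680976] [-0.6471924  -0.32109068  0.03430277] 0.02089661727222809 97.97998162976
wrist bar_end 0.87 [ 0.6216 -0.0628  0.1114] [252. 202.]
top bar_end 0.5 [ 0.6229 -0.0627  0.1103] [281. 195.]
turn [ 0.0043 -0.1658 -0.0144] shift [ 0.0281 -0.0005  0.0078]
turn [ 0.0056 -0.3316 -0.0294] shift [ 0.0552 -0.0012  0.0193]
```

View pics/e_wrist.png

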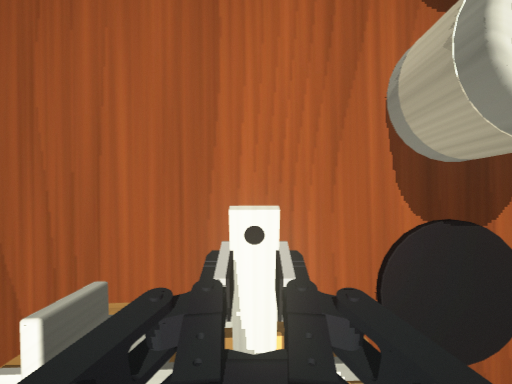

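Emit:
move_arm(plan=[0.001,-0.042,-0.004,0.007,0,0.002,0,0.002,-0.083,-0.007,0.014,0,0.0035,0,0.003,-0.125,-0.011,0.021,0,0.0055,0,0.004,-0.166,-0.014,0.028,0,0.0078,0,0.004,-0.166,-0.014,0.028,0,0.0078,0], squeeze=120)

```text
clock: 7.68
position: [0.6209, -0.1176, 0.2551]
ee_rot: [0.703, 0.706, 0.058, -0.059]
ft_force: [0.2, -0.0, -1.6]
grip_width: 0.239
grasp_force: 117.8
```

Run:
```python
from h import *
o=manip.get_obs();print(o["torque"])
look(("wrist","top"),["bar_end"])
row(*barpose([.6201,-.090,.091],91,0))
```

```text
[-0.12120922  0.00316798  0.03631107]
wrist bar_end 0.77 [ 0.622  -0.0617  0.1018] [255. 213.]
top bar_end 0.69 [ 0.6225 -0.0611  0.1002] [280. 196.]
turn [ 0.0007 -0.166  -0.0159] shift [ 0.0292 -0.0006  0.0066]
```

Emit:
move_arm(plan=[0,-0.042,-0.004,0.0073,0,0.001,0,0,-0.083,-0.008,0.0146,-0.0003,0.0024,0,0.0005,-0.125,-0.012,0.022,-0.0005,0.0044,0,0.0007,-0.166,-0.016,0.029,-0.0006,0.0066,0,0.0007,-0.166,-0.016,0.029,-0.0006,0.0066,0,0.0007,-0.166,-0.016,0.029,-0.0006,0.0066,0])

```text
clock: 8.62
position: [0.6201, -0.0898, 0.2531]
ee_rot: [0.701, 0.714, 0.0, 0.0]
ft_force: [-0.1, 0.3, -0.3]
grip_width: 0.236
grasp_force: 117.8
```

Run:
```python
from h import *
o=manip.get_obs();print(o["torque"])
look(("wrist","top","scene"),["bar_end","bar_foot","slot"],"f")
row(*barpose([.6195,-.090,.091],91,0))
a=cv2.imread("pics/f_scene.png")[60:200,150:300];b=cv2.imread("pics/f_top.png")[160:262,270:420]
cv2.imwrite("pics/f.png",np.hstack([cv2.resize(a,(400,373)),cv2.resize(b,(400,272))]) if 0 else np.vstack([cv2.resize(a,(350,327)),cv2.resize(b,(350,238))]))
```

```text
[ 0.08622225  0.02753232 -0.07058288]
wrist bar_end 0.63 [ 0.6196 -0.0575  0.0923] [253. 208.]
wrist slot 0.59 [ 0.6152 -0.1451  0.0853] [243. 344.]
top bar_end 0.47 [ 0.6215 -0.0587  0.0918] [279. 197.]
scene bar_end 0.53 [ 0.6218 -0.0595  0.0898] [250. 171.]
scene bar_foot 0.55 [ 0.6192 -0.142  -0.0019] [236. 169.]
scene slot 0.82 [ 0.6194 -0.144   0.0832] [234. 150.]
turn [0.0002 0.0001 0.0009] shift [-0.0003 -0.0006  0.0001]
```

View pics/f.png

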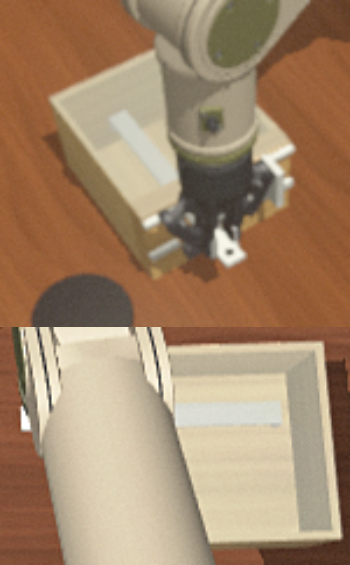

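Both views show the bar level inside the box, with the foot end visible through the clear top. I'll triangulate the foot end's height.

```bash
cat > tri.py <<'E'
from h import *
def ext(cam):
    p=manip.camera(cam);T=np.array(p["cam_to_world"]);img=cv2.cvtColor(p["color"],cv2.COLOR_RGB2HSV)
    return p,T,img
def plane(p,T,px,z):
    d=T[:3,:3]@np.array([(px[0]-p["cx"])/p["fx"],(px[1]-p["cy"])/p["fy"],1]);return T[:3,3]+d*(z-T[2,3])/d[2]
E
python3 - <<'E'
from tri import *
L=[]
for c in("top","scene"):
    p,T,_=ext(c)
    s=manip.silhouettes(p,"bar")
    if not s: print(c,"none");continue
    m=s[0]["pixels"];ys,xs=np.nonzero(m)
    # extreme far corner of bar in -y world, assuming z=.094
    w=np.array([plane(p,T,(x,y),.094) for x,y in zip(xs,ys)])
    i=np.argsort(w[:,1]);k=w[:,1]<np.percentile(w[:,1],1)+.004
    print(c,s[0]["conf"],m.sum(),"far y",w[i[3],1],"x there",w[k,0].mean(),"px",xs[k].mean(),ys[k].mean())
    for y0 in (-.31,-.29,-.27,-.25,-.23,-.21):
        q=w[abs(w[:,1]-y0)<.006]
        if len(q): print(y0,len(q),q[:,0].min(),q[:,0].max())
E
```

```text
top none
scene none
```

Run:
```python
from tri import *
from scipy.optimize import least_squares
Z={}
for c,(x0,x1,y0,y1) in {"top":(348,396,185,210),"scene":(193,232,103,140)}.items():
    p,T,_=ext(c);im=p["color"].astype(int)[y0:y1,x0:x1]
    m=((im[...,0]-im[...,2])<12).astype(np.uint8)
    n,lab,st,_=cv2.connectedComponentsWithStats(m);k=1+st[1:,4].argmax()
    cnt=max(cv2.findContours((lab==k).astype(np.uint8),0,1)[0],key=cv2.contourArea)
    b=cv2.boxPoints(cv2.minAreaRect(cnt))+[x0,y0];print(c,st[k],np.round(b,1).tolist())
    Z[c]=(p,T,b)
# far end edge mid in each view
def far(c):
    p,T,b=Z[c];w=np.array([plane(p,T,q,.094) for q in b]);i=np.argsort(w[:,1])[:2];return b[i].mean(0)
ft,fs=far("top"),far("scene");print(ft,fs)
def res(X):
    r=[]
    for c,f in(("top",ft),("scene",fs)):
        p,T,_=Z[c];q=T[:3,:3].T@(X-T[:3,3]);r+=[p["fx"]*q[0]/q[2]+p["cx"]-f[0],p["fy"]*q[1]/q[2]+p["cy"]-f[1]]
    return r
s=least_squares(res,[.62,-.3,.09]);print(s.x,s.fun)
```

```text
top [  0   7  42  10 359] [[348.0, 192.0], [389.0, 192.0], [389.0, 201.0], [348.0, 201.0]]
scene [ 5  5 14 19 87] [[196.0, 112.4], [202.4, 107.3], [214.5, 122.4], [208.0, 127.6]]
[389.  196.5] [199.18292713 109.85365963]
[ 0.62546715 -0.32943937  0.07727795] [ 0.39679701 -0.53780845  0.77112163  0.18998622]
```

Run:
```python
from tri import *
for c in("top","scene"):
    p,T,_=ext(c);print(c,np.round(T[:3,3],2))
    for z in(.094,.086,.078):
        for x in(.612,.636):
            q=T[:3,:3].T@(np.array([x,-.328,z])-T[:3,3]);print(z,x,np.round([p["fx"]*q[0]/q[2]+p["cx"],p["fy"]*q[1]/q[2]+p["cy"]],1))
    im=p["color"]
    if c=="scene": cv2.imwrite("pics/g1.png",cv2.resize(im[95:145,185:245,::-1],None,fx=8,fy=8,interpolation=cv2.INTER_NEAREST))
    else: cv2.imwrite("pics/g2.png",cv2.resize(im[180:215,345:405,::-1],None,fx=8,fy=8,interpolation=cv2.INTER_NEAREST)[:,:])
a,b=cv2.imread("pics/g1.png"),cv2.imread("pics/g2.png")
cv2.imwrite("pics/g.png",cv2.resize(np.vstack([a,b]),None,fx=.8,fy=.8))
```

```text
top [ 0.41 -0.    1.25]
0.094 0.612 [391.  200.2]
0.094 0.636 [390.4 190.4]
0.086 0.612 [390.1 200.8]
0.086 0.636 [389.5 191. ]
0.078 0.612 [389.2 201.4]
0.078 0.636 [388.6 191.7]
scene [0.89 0.4  0.86]
0.094 0.612 [203.5 104.4]
0.094 0.636 [196.1 107.7]
0.086 0.612 [203.8 106.3]
0.086 0.636 [196.5 109.7]
0.078 0.612 [204.2 108.3]
0.078 0.636 [197.  111.6]
```

View pics/g.png

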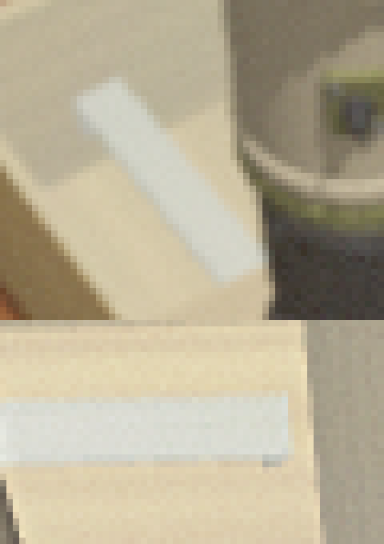

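The foot end's top surface is at z ≈ 0.084, about 10 mm low, so the bar has sagged about 2.2°. I'll pitch 2.2° more.

Emit:
move_arm(plan=[0,-0.02,0,0.003,0,0,0,0,-0.039,0,0.0063,0,0,0,0,-0.039,0,0.0063,0,0,0,0,-0.039,0,0.0063,0,0,0])

```text
clock: 10.12
position: [0.62, -0.0832, 0.2532]
ee_rot: [0.7, 0.714, -0.014, 0.014]
ft_force: [-0.0, -0.1, -1.6]
grip_width: 0.235
grasp_force: 117.8
```

```bash
cat > foot.py <<'E'
from tri import *
from scipy.optimize import least_squares
Z={}
for c,(x0,x1,y0,y1) in {"top":(348,400,185,210),"scene":(190,226,100,140)}.items():
    im=0
    for _ in range(4):
        p,T,_h=ext(c);im=im+p["color"].astype(float)/4
    im=cv2.resize(im[y0:y1,x0:x1],None,fx=8,fy=8,interpolation=cv2.INTER_CUBIC)
    m=((im[...,0]-im[...,2])<14).astype(np.uint8)
    n,lab,st,_=cv2.connectedComponentsWithStats(m);k=1+st[1:,4].argmax()
    cnt=max(cv2.findContours((lab==k).astype(np.uint8),0,1)[0],key=cv2.contourArea)
    b=(cv2.boxPoints(cv2.minAreaRect(cnt))+.5)/8-.5+[x0,y0]
    w=np.array([plane(p,T,q,.094) for q in b]);i=np.argsort(w[:,1])[:2];Z[c]=(p,T,b[i].mean(0));print(c,np.round(b[i],1).tolist(),st[k][4])
def res(X):
    r=[]
    for p,T,f in Z.values():
        q=T[:3,:3].T@(X-T[:3,3]);r+=[p["fx"]*q[0]/q[2]+p["cx"]-f[0],p["fy"]*q[1]/q[2]+p["cy"]-f[1]]
    return r
s=least_squares(res,[.62,-.3,.09]);print(s.x,s.fun)
E
python3 foot.py; python3 -c "
from h import *
look(('wrist','top','scene'),['bar_end'])"
```

```text
top [[390.6, 190.9], [390.9, 201.1]] 25059
scene [[201.5, 103.7], [194.8, 109.4]] 17812
[ 0.62507194 -0.33087817  0.08909358] [ 0.58139199 -0.79222123  1.13458864  0.27937904]
wrist bar_end 0.89 [ 0.6225 -0.059   0.0906] [259. 211.]
scene bar_end 0.43 [ 0.6227 -0.0586  0.087 ] [250. 172.]
```

Emit:
move_arm(plan=[0,0,0,0.01,-0.001,-0.0004,0,0,0,0,0.025,-0.002,-0.001,0,0,0,0,0.04,-0.002,-0.0015,0,0,0,0,0.055,-0.002,-0.0021,0,0,0,0,0.07,-0.002,-0.0027,0,0,0,0,0.085,-0.002,-0.0033,0,0,0,0,0.1,-0.002,-0.0038,0,0,0,0,0.115,-0.002,-0.0044,0,0,0,0,0.13,-0.002,-0.005,0,0,0,0,0.13,-0.002,-0.005,0])

```text
clock: 12.08
position: [0.6155, 0.0485, 0.2531]
ee_rot: [0.7, 0.714, -0.013, 0.014]
ft_force: [0.3, 0.3, -0.9]
grip_width: 0.24
grasp_force: 117.8
```

Run:
```python
from h import *
look(('wrist','top','scene'),['bar_end','bar_foot','bar'],"j")
a=cv2.imread("pics/j_scene.png")[70:230,150:350];b=cv2.imread("pics/j_top.png")[150:262,220:420]
cv2.imwrite("pics/j.png",np.vstack([cv2.resize(a,None,fx=2.2,fy=2.2),cv2.resize(b,None,fx=2.2,fy=2.2)]))
o=manip.get_obs();print(o["torque"])
```

```text
wrist bar_end 0.77 [0.6211 0.0741 0.0911] [266. 209.]
wrist bar_foot 0.33 [0.6164 0.0748 0.0898] [256. 207.]
top bar 0.87 [ 0.6167 -0.0632  0.0941] [281. 199.]
scene bar_end 0.63 [0.6193 0.0718 0.0913] [280. 208.]
scene bar 0.59 [ 0.6198 -0.0618  0.0889] [250. 170.]
[0.14079252 0.04277042 0.03435153]
```

View pics/j.png

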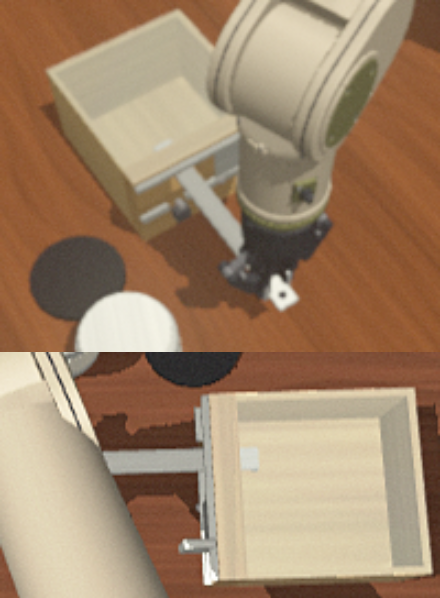

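The bar is nearly out and aligned, and the foot end is about to enter the wall. I'll continue in two stages.

Emit:
move_arm(plan=[0,0,0,0.01,0,-0.0004,0,0,0,0,0.02,0,-0.0008,0,0,0,0,0.03,0,-0.0012,0,0,0,0,0.04,0,-0.0016,0,0,0,0,0.04,0,-0.0016,0])

```text
clock: 13.3
position: [0.6147, 0.0881, 0.2531]
ee_rot: [0.7, 0.714, -0.013, 0.014]
ft_force: [-0.1, -0.5, -1.3]
grip_width: 0.241
grasp_force: 117.8
```

Emit:
move_arm(plan=[0,0,0,0.01,0,-0.0004,0,0,0,0,0.02,0,-0.0008,0,0,0,0,0.035,0,-0.0013,0,0,0,0,0.05,0,-0.002,0,0,0,0,0.065,0,-0.0025,0,0,0,0,0.08,0,-0.003,0,0,0,0,0.08,0,-0.003,0,0,0,0,0.08,0,-0.003,0])

```text
clock: 14.3
position: [0.6135, 0.1662, 0.2528]
ee_rot: [0.701, 0.713, -0.014, 0.014]
ft_force: [0.4, -0.5, -0.9]
grip_width: 0.243
grasp_force: 117.8
```

Run:
```python
from h import *
look(('top','scene','wrist'),['bar','bar_foot','bar_end'],"k")
# target: same attitude, grip height 15 mm
o=manip.get_obs();r=R.from_quat(o["ee_rot"])
print(np.round(o["joint_pos"],2),r.inv().apply([-.02,0,-.06]))
for zt in(.012,): row(*barpose([.59,.165,zt],91,-2.2))
```

```text
top bar 0.58 [0.6162 0.0581 0.0952] [230. 200.]
top bar_foot 0.8 [ 0.6168 -0.0764  0.0783] [286. 200.]
scene bar 0.91 [0.618  0.0567 0.0928] [277. 202.]
scene bar_foot 0.72 [ 0.6206 -0.0751  0.077 ] [248. 169.]
scene bar_end 0.57 [0.6165 0.1883 0.0871] [310. 246.]
wrist bar_end 0.78 [0.6149 0.1917 0.0905] [256. 210.]
[ 0.09  0.55 -0.59  1.57  0.36  1.14 -0.56] [ 0.00271041 -0.02001407  0.05993405]
turn [0.0003 0.0007 0.0009] shift [ 0.008  -0.0234  0.0788]
```

Emit:
move_arm(plan=[0,0,0,0.001,-0.01,0.02,0,0,0,0,0.002,-0.02,0.04,0,0,0,0,0.0025,-0.02,0.06,0,0,0,0,0.003,-0.02,0.07,0,0,0,0,0.003,-0.02,0.073,0,0,0,0,0.003,-0.02,0.075,0,0,0,0,0.003,-0.02,0.075,0])

```text
clock: 15.78
position: [0.5937, 0.1666, 0.1783]
ee_rot: [0.7, 0.713, -0.013, 0.014]
ft_force: [0.1, 1.0, -1.5]
grip_width: 0.243
grasp_force: 117.8
```

Emit:
move_arm(plan=[0,0,0,0,0,0.0015,0,0,0,0,0,0,0.003,0,0,0,0,0,0,0.003,0])

```text
clock: 16.15
position: [0.5934, 0.1663, 0.1748]
ee_rot: [0.7, 0.713, -0.014, 0.014]
ft_force: [0.8, -1.3, -1.4]
grip_width: 0.238
grasp_force: 117.8
```

Emit:
move_arm(plan=[0,0,0,0,0,0,0.03,0,0,0,0,0,0,0.05,0,0,0,0,0,0,0.06,0,0,0,0,0,0,0.06,0,0,0,0,0,0,0.06,0,0,0,0,0,-0.03,0.06,0,0.02,0,-0.02,0,-0.08,0.06,0,0.039,0,-0.06,0,-0.13,0.06,0,0.039,0,-0.1,0,-0.18,0.06,0,0.039,0,-0.11,0,-0.2,0.06,0,0.039,0,-0.11,0,-0.2,0.06])

```text
clock: 17.52
position: [0.5957, 0.0633, 0.3809]
ee_rot: [0.701, 0.713, 0.001, 0.001]
ft_force: [-0.1, 0.3, 1.2]
grip_width: 0.7
grasp_force: 0.0
```

Run:
```python
from h import *
look(('top','scene','wrist','wrist'),['bar','bar_foot','bar_end'],"m")
print(manip.get_obs()["position"])
```

```text
top bar_foot 0.59 [ 0.5983 -0.0773  0.001 ] [285. 213.]
top bar_end 0.9 [0.5937 0.194  0.0058] [179. 215.]
scene bar 0.7 [0.5965 0.0557 0.011 ] [282. 214.]
scene bar_foot 0.98 [ 0.598  -0.0762 -0.0015] [255. 181.]
scene bar_end 0.91 [0.5936 0.1903 0.0024] [314. 255.]
wrist bar 0.91 [0.5958 0.0591 0.0098] [254. 175.]
wrist bar_foot 0.71 [ 0.5979 -0.0733 -0.002 ] [254. 268.]
wrist bar 0.78 [0.5977 0.0582 0.0086] [255. 175.]
wrist bar_foot 0.63 [ 0.5988 -0.0755 -0.0009] [254. 269.]
wrist bar_end 0.77 [0.5961 0.1941 0.0051] [256.  48.]
[0.59525578 0.0642879  0.37902828]
```

View pics/m_wrist.png

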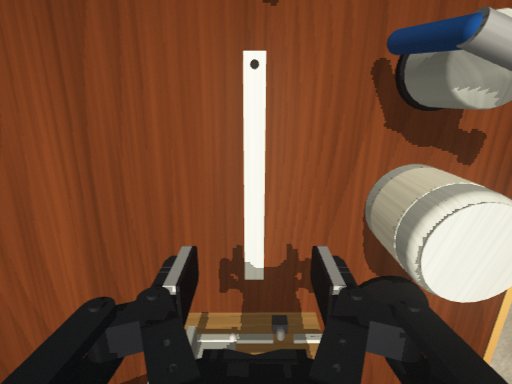

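The wrist view shows the bar flat on the bench, plain end at (254,55) and foot at (254,272), clear of everything. I'll regrip it at its middle.

Run:
```python
from h import *
row(*barpose([.5962,.058,.010],90.8,-3,.164))
row(*barpose([.5962,.058,.010],90.8,-3,.224))
```

```text
turn [ 0.0004 -0.0523  0.0045] shift [0.0023 0.0008 0.2053]
turn [ 0.0004 -0.0523  0.0045] shift [0.0054 0.0008 0.1453]
```

Emit:
move_arm(plan=[0,-0.02,0.004,0.002,0.001,0.05,0.06,0,-0.052,0.004,0.005,0.001,0.1,0.06,0,-0.052,0.004,0.005,0.001,0.145,0.06,0,-0.052,0.004,0.004,0.001,0.175,0.06,0,-0.052,0.004,0.002,0.001,0.195,0.06,0,-0.052,0.004,0.002,0.001,0.205,0.06,0,-0.052,0.004,0.002,0.001,0.205,0.06,0,-0.052,0.004,0.002,0.001,0.205,0.0,0,-0.052,0.004,0.002,0.001,0.205,0.0,0,-0.052,0.004,0.002,0.001,0.205,0.0,0,-0.052,0.004,0.002,0.001,0.205,0.0,0,-0.052,0.004,0.002,0.001,0.205,0.0], squeeze=100)

```text
clock: 19.82
position: [0.5968, 0.0664, 0.1754]
ee_rot: [0.702, 0.712, -0.017, 0.019]
ft_force: [-2.1, 0.1, 5.5]
grip_width: 0.247
grasp_force: 97.8
```

Run:
```python
from h import *
row(*barpose([.592,.066,.20],91,-2.5))
row(*barpose([.50,.20,.20],161.7,0))
```

```text
turn [ 0.0023  0.0085 -0.0032] shift [-0.003  -0.0044 -0.1866]
turn [-0.0301  0.0468 -1.2368] shift [ 0.125  -0.0944 -0.1936]
```

Emit:
move_arm(plan=[0,0,0,0,0,-0.03,0,0,0,0,0,0,-0.08,0,0,0,0,0,0,-0.14,0,0,0,0,0,0,-0.187,0,-0.005,0.008,-0.18,0.03,-0.02,-0.194,0,-0.01,0.015,-0.36,0.05,-0.04,-0.194,0,-0.015,0.022,-0.54,0.075,-0.06,-0.194,0,-0.02,0.03,-0.72,0.1,-0.08,-0.194,0,-0.025,0.037,-0.9,0.125,-0.094,-0.194,0,-0.028,0.042,-1.08,0.125,-0.094,-0.194,0,-0.03,0.047,-1.237,0.125,-0.094,-0.194,0,-0.03,0.047,-1.237,0.125,-0.094,-0.194,0])

```text
clock: 21.32
position: [0.5002, 0.1998, 0.3615]
ee_rot: [0.159, 0.987, -0.0, -0.001]
ft_force: [0.8, 0.1, -0.3]
grip_width: 0.243
grasp_force: 98.5
```

```bash
cat > meas.py <<'E'
from tri import *
look(('top','scene','wrist','wrist','wrist'),['rest','bar','bar_end','bar_foot'])
o=manip.get_obs();print(o["position"],o["ee_rot"],o["ft_force"],o["grip_width"])
for c in("wrist","top"):
    o=manip.get_obs();p=manip.camera(c)
    if c=="wrist":
        T=np.eye(4);T[:3,:3]=R.from_quat(o["ee_rot"]).as_matrix();T[:3,3]=o["position"];T=T@np.array(p["mount"])
    else: T=np.array(p["cam_to_world"])
    s=manip.silhouettes(p,"rest")
    if not s: continue
    m=s[0]["pixels"].astype(np.uint8);ys,xs=np.nonzero(m)
    pts=np.array([plane(p,T,q,.02)[:2] for q in zip(xs,ys)]).astype(np.float32)
    r=cv2.minAreaRect(pts);print(c,s[0]["conf"],r,(xs.min(),xs.max(),ys.min(),ys.max()))
E
python3 meas.py
```

```text
top rest 0.38 [ 0.6166 -0.1486  0.0858] [316. 200.]
top bar 0.71 [0.4971 0.1993 0.1972] [162. 247.]
top bar_foot 0.7 [0.626  0.1565 0.1789] [184. 189.]
scene rest 0.71 [5.165e-01 3.230e-01 3.000e-04] [374. 283.]
scene bar 0.83 [0.4994 0.1989 0.1948] [364. 201.]
scene bar_end 0.56 [0.3743 0.2421 0.1941] [422. 188.]
scene bar_foot 0.87 [0.6246 0.1599 0.1772] [304. 220.]
wrist rest 0.77 [5.136e-01 3.236e-01 3.000e-04] [364. 149.]
wrist bar 0.78 [0.5032 0.2027 0.198 ] [262. 269.]
wrist rest 0.63 [ 0.5134  0.3256 -0.0009] [365. 149.]
wrist bar 0.79 [0.4989 0.1985 0.197 ] [252. 263.]
wrist rest 0.6 [ 0.5113  0.3221 -0.0017] [361. 148.]
wrist bar 0.59 [0.5046 0.1962 0.1965] [251. 273.]
[0.50026325 0.1998468  0.36124619] [ 1.58897814e-01  9.87294355e-01 -1.27998753e-04 -1.15140739e-03] [ 0.08421302 -0.56252533 -0.99866461] 0.2412977356579987
wrist 0.62 ((0.5183380246162415, 0.32349252700805664), (0.08746875077486038, 0.25597575306892395), 72.97947692871094) (np.int64(325), np.int64(431), np.int64(20), np.int64(263))
top 0.3 ((0.5432834029197693, -0.1432083547115326), (0.03573661670088768, 0.059332188218832016), 62.05881118774414) (np.int64(301), np.int64(317), np.int64(220), np.int64(241))
```

```bash
cat > fit.py <<'E'
from tri import *
from scipy.optimize import minimize
top=manip.camera("top");sc=manip.camera("scene");o=manip.get_obs();w=manip.camera("wrist")
Tw=np.eye(4);Tw[:3,:3]=R.from_quat(o["ee_rot"]).as_matrix();Tw[:3,3]=o["position"]
V=[(top,np.array(top["cam_to_world"]),cv2.imread("pics/a_top.png"),(80,190,180,310)),(sc,np.array(sc["cam_to_world"]),cv2.imread("pics/a_scene.png"),(310,240,445,315)),(w,Tw@np.array(w["mount"]),w["color"][:,:,::-1].copy(),(310,5,450,275))]
bx=lambda a,b,c:np.array([[x,y,z] for x in a for y in b for z in c])
parts=[bx((-.125,.125),(-.035,.035),(0,.01))]+[bx(s,(-.027,.027),(.01,.056)) for s in((-.112,-.058),(.058,.112))]
K=4;obs=[]
for i,(p,T,im,(x0,y0,x1,y1)) in enumerate(V):
    c=im[y0:y1,x0:x1].astype(float)
    m=(c[...,1]>105)&(c[...,2]-c[...,0]>15)
    m=m.astype(np.uint8);n,l,st,_=cv2.connectedComponentsWithStats(m);k=1+st[1:,4].argmax();m=(l==k).astype(np.uint8)
    m=cv2.morphologyEx(m,cv2.MORPH_CLOSE,np.ones((5,5)))
    print(i,st[k]);obs.append(m)
def rend(X,i):
    p,T,im,(x0,y0,x1,y1)=V[i];c=np.zeros(((y1-y0)*K,(x1-x0)*K),np.uint8)
    C,S=np.cos(X[2]),np.sin(X[2])
    for v in parts:
        q=v@np.array([[C,S,0],[-S,C,0],[0,0,1]])+[X[0],X[1],0];q=(q-T[:3,3])@T[:3,:3]
        px=np.c_[p["fx"]*q[:,0]/q[:,2]+p["cx"]-x0,p["fy"]*q[:,1]/q[:,2]+p["cy"]-y0]
        cv2.fillConvexPoly(c,cv2.convexHull(np.round((px+.5)*K*16-8).astype(np.int32)),1,shift=4)
    return cv2.resize(c.astype(np.float32),None,fx=1/K,fy=1/K,interpolation=cv2.INTER_AREA)
def cost(X,vs): 
    return sum(np.abs(rend(X,i)-obs[i]).sum()/obs[i].sum() for i in vs)
for vs in([0],[1],[2],[0,1],[0,1,2]):
    r=min((minimize(cost,[.512,.323,np.radians(a)],args=(vs,),method="Nelder-Mead",options=dict(initial_simplex=np.array([[.512,.323,np.radians(a)]]*4)+np.vstack([np.zeros(3),np.diag([.006,.006,.04])]))) for a in(-16,-19)),key=lambda r:r.fun)
    print(vs,np.round(r.x[:2],4),round(np.degrees(r.x[2]),2),round(r.fun/len(vs),3))
E
python3 fit.py
```

```text
0 [  17    7   60  104 2724]
1 [  11   11  112   61 3332]
2 [   16    14    90   235 11335]
[0] [0.5106 0.3239] -17.02 0.029
[1] [0.514  0.3241] -16.9 0.065
[2] [0.5128 0.3225] -16.96 0.604
[0, 1] [0.5122 0.3237] -16.97 0.054
[0, 1, 2] [0.5129 0.3232] -17.03 0.239
```

Run:
```python
from h import *
for z in(.14,.07): row(*barpose([.5125,.3235,z],163,0,.164))
```

```text
turn [-0.0006 -0.0023 -0.0225] shift [0.0271 0.1213 0.0572]
turn [-0.0006 -0.0023 -0.0225] shift [0.0269 0.1213 0.1272]
```

Emit:
move_arm(plan=[0,0,-0.01,0.01,0.03,0,0,0,0,-0.022,0.02,0.06,0,0,0,-0.002,-0.0225,0.027,0.09,0,0,0,-0.002,-0.0225,0.027,0.121,0.02,0,0,-0.002,-0.0225,0.027,0.121,0.057,0,0,-0.002,-0.0225,0.027,0.121,0.09,0,0,-0.002,-0.0225,0.027,0.121,0.125,0,0,-0.002,-0.0225,0.027,0.121,0.125,0,0,-0.002,-0.0225,0.027,0.121,0.125,0])

```text
clock: 24.05
position: [0.5126, 0.3236, 0.2376]
ee_rot: [0.148, 0.989, 0.0, 0.0]
ft_force: [-0.8, -0.7, 0.4]
grip_width: 0.245
grasp_force: 98.5
```

Run:
```python
from h import *
look(('top','scene','wrist'),['bar','bar_end','bar_foot'])
row(*barpose([.5125,.3235,.045],163,0,.164));print(manip.get_obs()["position"])
```

```text
top bar 0.78 [0.5118 0.3259 0.0726] [119. 245.]
top bar_foot 0.61 [0.6379 0.2837 0.053 ] [141. 195.]
scene bar 0.97 [0.5152 0.3246 0.0733] [384. 273.]
scene bar_end 0.88 [0.3854 0.363  0.0715] [438. 257.]
scene bar_foot 0.7 [0.6427 0.2855 0.0531] [326. 292.]
wrist bar 0.91 [0.5164 0.3232 0.0706] [257. 268.]
turn [-0.0006 -0.0002  0.    ] shift [-0.0001  0.0004  0.0272]
[0.51231875 0.32318722 0.23624808]
```

Emit:
move_arm(plan=[0,0,0,0,0,0.01,0,0,0,0,0,0,0.018,0,0,0,0,0,0,0.024,0,0,0,0,0,0,0.027,0,0,0,0,0,0,0.027,0,0,0,0,0,0,0.027,0])

```text
clock: 25.4
position: [0.5123, 0.3233, 0.2093]
ee_rot: [0.148, 0.989, -0.0, -0.0]
ft_force: [-0.3, 0.5, -1.0]
grip_width: 0.244
grasp_force: 98.5
```

Run:
```python
from h import *
look(('top','scene','wrist'),['bar','bar_end','bar_foot'])
print(manip.get_obs()["torque"])
```

```text
top bar 0.83 [0.5101 0.3226 0.0423] [124. 247.]
top bar_end 0.98 [0.3848 0.3631 0.0476] [104. 299.]
top bar_foot 0.97 [0.6403 0.2824 0.0262] [144. 196.]
scene bar 0.6 [0.5133 0.3278 0.0436] [382. 278.]
scene bar_end 0.64 [0.3858 0.3647 0.0403] [433. 262.]
scene bar_foot 0.96 [0.6403 0.2857 0.0261] [325. 295.]
wrist bar 0.69 [0.5158 0.3239 0.0448] [258. 269.]
[0.01234256 0.05373445 0.01664273]
```

Emit:
move_arm(plan=[0,0,0,0,0,0.001,0,0,0,0,0,0,0.001,0.03,0,0,0,0,0,0.001,0.045,0,0,0,0,0,0.001,0.055,0,0,0,0,0,0.001,0.055,0,0,0,0,0,0.001,0.055,0,0,0,0,0,-0.03,0.055,0,0,0,0,0,-0.08,0.055,0,0,0,0,0,-0.13,0.055,0,0,0,0,0,-0.17,0.055,0,0,0,0,0,-0.17,0.055])

```text
clock: 27.38
position: [0.5126, 0.324, 0.3826]
ee_rot: [0.148, 0.989, 0.001, 0.002]
ft_force: [1.1, 0.1, -0.7]
grip_width: 0.645
grasp_force: 0.0
```

Run:
```python
from h import *
look(('scene','wrist','top','scene','wrist'),['bar','bar_end','bar_foot','shutter_tab'])
o=manip.get_obs();print(o["position"],np.round(o["joint_pos"],2))
```

```text
scene bar 0.74 [0.5161 0.3228 0.0424] [379. 277.]
scene bar_foot 0.96 [0.6394 0.29   0.0244] [326. 296.]
scene shutter_tab 0.79 [ 0.5269 -0.1289  0.0926] [266. 137.]
wrist bar 0.74 [0.5141 0.324  0.0449] [257. 180.]
wrist bar_end 0.73 [0.3863 0.3617 0.0439] [256.  39.]
wrist bar_foot 0.88 [0.6371 0.2846 0.0219] [255. 273.]
top bar 0.91 [0.5111 0.3243 0.0449] [123. 246.]
top bar_foot 0.95 [0.6406 0.2855 0.0254] [143. 196.]
top shutter_tab 0.6 [ 0.5256 -0.125   0.0917] [308. 237.]
scene bar 0.8 [0.5151 0.3251 0.0433] [380. 277.]
scene bar_end 0.29 [ 7.852e-01 -1.406e-01 -1.000e-04] [185. 196.]
scene bar_foot 0.94 [0.6384 0.2856 0.0235] [325. 295.]
scene shutter_tab 0.7 [ 0.5298 -0.1318  0.0924] [265. 137.]
wrist bar 0.91 [0.5148 0.3259 0.0434] [258. 179.]
wrist bar_end 0.56 [0.3829 0.3617 0.0438] [253.  35.]
wrist bar_foot 0.61 [0.6402 0.2846 0.0228] [255. 275.]
[0.51234365 0.32328157 0.37921857] [ 0.05  0.45 -0.9   1.51  0.36  1.35  0.39]
```

Run:
```python
from h import *
row(*barpose([.465,-.110,.08+.10],91,0,.173))
row(*barpose([.465,-.118,.08],91,0,.173))
```

```text
turn [-7.0000e-04  2.0000e-04  1.2567e+00] shift [-0.0814 -0.4282  0.0265]
turn [-7.0000e-04  2.0000e-04  1.2567e+00] shift [-0.0837 -0.4358  0.1265]
```

Emit:
move_arm(plan=[0,0,0.15,-0.01,-0.06,0,0.0,0,0,0.3,-0.02,-0.12,0,0.0,0,0,0.45,-0.03,-0.18,0,0.0,0,0,0.6,-0.045,-0.24,0,0.0,0,0,0.75,-0.055,-0.3,0,0.0,0,0,0.9,-0.065,-0.36,0,0.0,0,0,1.05,-0.081,-0.428,0,0.0,0,0,1.2,-0.081,-0.428,0,0.0,0,0,1.257,-0.081,-0.428,0,0.0,0,0,1.257,-0.081,-0.428,0,0.0,0,0,1.257,-0.081,-0.428,0,0.0], squeeze=40)

```text
clock: 30.0
position: [0.4647, -0.1094, 0.3795]
ee_rot: [0.7, 0.714, -0.0, 0.0]
ft_force: [-0.2, -0.4, 0.3]
grip_width: 0.0
grasp_force: 0.0
```

Run:
```python
from h import *
look(('wrist','scene','wrist','top','wrist'),['shutter_tab','slot'])
look(('scene',),['bar','bar_foot'])
o=manip.get_obs();print(o["position"],o["grip_width"],np.round(o["joint_pos"],2))
row(*barpose([.465,-.118,.08],91,0,.173))
```

```text
wrist shutter_tab 0.67 [ 0.5226 -0.1296  0.0901] [315. 212.]
wrist slot 0.67 [ 0.617  -0.1418  0.0874] [411. 225.]
scene shutter_tab 0.7 [ 0.5256 -0.1308  0.0912] [266. 136.]
scene slot 0.6 [ 0.6167 -0.1431  0.0799] [235. 151.]
wrist shutter_tab 0.86 [ 0.5206 -0.1277  0.0941] [314. 212.]
wrist slot 0.57 [ 0.6178 -0.1467  0.0882] [412. 229.]
top slot 0.86 [ 0.6143 -0.1498  0.0857] [316. 201.]
wrist shutter_tab 0.6 [ 0.522  -0.1284  0.0901] [314. 211.]
wrist slot 0.73 [ 0.6181 -0.1482  0.0885] [412. 231.]
scene bar 0.73 [0.5115 0.3227 0.0456] [381. 275.]
scene bar_foot 0.63 [0.6371 0.2894 0.027 ] [327. 295.]
[ 0.46469665 -0.10970144  0.3794469 ] -0.0025360466898726023 [ 0.71  0.06 -0.59  1.85  0.04  1.25  0.13]
turn [-0.0004  0.0005 -0.0003] shift [-0.0082  0.0002  0.1265]
```

Emit:
move_arm(plan=[0,0,0,-0.009,0,0.05,0,0,0,0,-0.009,0,0.1,0,0,0,0,-0.009,0,0.126,0,0,0,0,-0.009,0,0.126,0,0,0,0,-0.009,0.015,0.126,0,0,0,0,-0.009,0.03,0.126,0,0,0,0,-0.009,0.04,0.126,0,0,0,0,-0.009,0.05,0.126,0,0,0,0,-0.009,0.06,0.126,0,0,0,0,-0.009,0.07,0.126,0,0,0,0,-0.009,0.08,0.126,0,0,0,0,-0.009,0.08,0.126,0])

```text
clock: 32.4
position: [0.5464, -0.1173, 0.2545]
ee_rot: [0.701, 0.713, 0.001, 0.001]
ft_force: [0.2, 0.0, 2.6]
grip_width: 0.0
grasp_force: 1.0
```

Run:
```python
from h import *
look(('wrist','scene','wrist','top','wrist'),['shutter_tab'])
```

```text
wrist shutter_tab 0.73 [ 0.5702 -0.1315  0.0924] [297. 291.]
scene shutter_tab 0.78 [ 0.5772 -0.1303  0.0895] [250. 145.]
wrist shutter_tab 0.7 [ 0.5757 -0.1286  0.0913] [311. 286.]
wrist shutter_tab 0.8 [ 0.5751 -0.1284  0.0908] [311. 285.]
```

Emit:
move_arm(plan=[0,0,0,0,0.003,0,0,0,0,0,0,0.006,0,0,0,0,0,0,0.009,0,0,0,0,0,0,0.009,0,0])

```text
clock: 33.4
position: [0.5539, -0.1172, 0.2534]
ee_rot: [0.701, 0.713, -0.0, -0.0]
ft_force: [-1.3, 1.2, 3.8]
grip_width: -0.005
grasp_force: 1.9
```

Emit:
move_arm(plan=[0,0,0,0,0.002,0,0,0,0,0,0,0.004,0,0,0,0,0,0,0.006,0,0,0,0,0,0,0.006,0,0])

```text
clock: 33.9
position: [0.5601, -0.1171, 0.2534]
ee_rot: [0.701, 0.713, -0.0, 0.0]
ft_force: [0.8, -0.0, 1.6]
grip_width: 0.0
grasp_force: 0.6
```

Run:
```python
from h import *
look(('wrist','scene','wrist','top','wrist'),['shutter_tab','slot'])
print(manip.get_obs()["ft_force"])
```

```text
wrist shutter_tab 0.71 [ 0.5886 -0.1293  0.0938] [308. 291.]
wrist slot 0.77 [ 0.6159 -0.1435  0.0852] [352. 303.]
scene slot 0.76 [ 0.6187 -0.143   0.0839] [235. 150.]
wrist shutter_tab 0.86 [ 0.5891 -0.1233  0.0946] [311. 282.]
wrist slot 0.74 [ 0.6192 -0.1467  0.0877] [360. 311.]
top slot 0.4 [ 0.7825  0.1797 -0.0027] [187. 145.]
wrist shutter_tab 0.72 [ 0.5882 -0.1308  0.0922] [307. 291.]
wrist slot 0.82 [ 0.6199 -0.1456  0.0862] [360. 308.]
[0.35585561 0.39318354 0.83037494]
```

Emit:
move_arm(plan=[0,0,0,0,0.002,0,0,0,0,0,0,0.004,0,0,0,0,0,0,0.004,0,0])

```text
clock: 35.02
position: [0.5632, -0.1171, 0.2532]
ee_rot: [0.701, 0.713, -0.001, -0.001]
ft_force: [-8.3, 0.6, 4.9]
grip_width: 0.001
grasp_force: 4.3
```

Emit:
move_arm(plan=[0,0,0,0,0.001,0,0,0,0,0,0,0.003,0,0,0,0,0,0,0.003,0,0])

```text
clock: 35.4
position: [0.5646, -0.117, 0.2531]
ee_rot: [0.701, 0.713, -0.003, -0.003]
ft_force: [-24.3, 0.8, 16.0]
grip_width: 0.0
grasp_force: 12.8
```

Run:
```python
from h import *
look(('wrist','wrist','wrist','wrist'),['shutter_tab'])
o=manip.get_obs();print(o["ft_force"],o["position"])
```

```text
wrist shutter_tab 0.65 [ 0.5924 -0.1274  0.0902] [308. 284.]
wrist shutter_tab 0.97 [ 0.5903 -0.1291  0.0952] [306. 293.]
wrist shutter_tab 0.85 [ 0.5923 -0.1299  0.0927] [309. 291.]
[-22.09943692   1.12686896  15.30093809] [ 0.56460254 -0.11704297  0.2530791 ]
```

Emit:
move_arm(plan=[0,0,0,0,-0.01,0,0,0,0,0,0,-0.03,0,0,0,0,0,0,-0.05,0,0,0,0,0,0,-0.05,-0.05,0,0,0,0,0,-0.05,-0.1,0,0,0,0,0.02,-0.05,-0.1,0,0,0,0,0.02,-0.05,-0.1,0])

```text
clock: 36.67
position: [0.5164, -0.0962, 0.3532]
ee_rot: [0.7, 0.714, -0.0, 0.0]
ft_force: [-0.0, -0.4, 0.0]
grip_width: 0.001
grasp_force: 0.0
```

Run:
```python
from h import *
look(('wrist','wrist','scene','wrist','top','wrist'),['shutter_tab','slot','shutter'],"z")
look(('top','scene','wrist'),['bar','bar_end','bar_foot','rest','paint_can','can_lid','spray_gun'])
o=manip.get_obs();print(o["ft_force"],o["position"],o["clock"])
```

```text
wrist shutter_tab 0.93 [ 0.5923 -0.1289  0.0913] [340. 238.]
wrist slot 0.74 [ 0.6158 -0.143   0.0884] [364. 251.]Traceback (most recent call last):
  File "<stdin>", line 2, in <module>
  File "h.py", line 12, in look
    for d in manip.tip_of(p,n)[:1]:
             ~~~~~~~~~~~~^^^^^
ValueError: it knows: bar, bar_end, bar_foot, can_lid, paint_can, rest, shutter_tab, slot, spray_gun, toolbox
```

Run:
```python
from h import *
look(('wrist','scene','wrist'),['shutter_tab'])
look(('top','scene','wrist'),['bar','bar_end','bar_foot','rest','paint_can','can_lid','spray_gun'])
o=manip.get_obs();print(o["ft_force"],o["position"],o["clock"])
```

```text
wrist shutter_tab 0.91 [ 0.5911 -0.1287  0.0948] [342. 238.]
scene shutter_tab 0.91 [ 0.5972 -0.1273  0.0908] [244. 149.]
wrist shutter_tab 0.84 [ 0.5924 -0.1274  0.0926] [342. 235.]
top bar 0.96 [0.5087 0.3241 0.044 ] [123. 247.]
top bar_end 0.82 [0.3876 0.3659 0.0474] [103. 298.]
top bar_foot 0.9 [0.636  0.2833 0.0239] [144. 198.]
top rest 0.58 [5.109e-01 3.214e-01 3.000e-04] [129. 248.]
top paint_can 0.93 [7.831e-01 2.210e-02 4.000e-04] [246. 144.]
top can_lid 0.66 [ 7.842e-01 -1.409e-01 -3.000e-04] [307. 143.]
top spray_gun 0.96 [ 0.787   0.1802 -0.0019] [187. 144.]
scene bar 0.72 [0.5133 0.321  0.0437] [380. 275.]
scene bar_end 0.75 [0.3867 0.3634 0.0424] [433. 262.]
scene rest 0.71 [0.7875 0.1747 0.0019] [245. 292.]
scene can_lid 0.6 [ 0.7874 -0.14   -0.0017] [185. 197.]
scene spray_gun 0.92 [ 7.884e-01  1.736e-01 -2.000e-04] [244. 292.]
wrist can_lid 0.7 [ 0.7827 -0.1398  0.001 ] [481. 212.]
[-0.50744805  0.33655971  0.17173301] [ 0.51651235 -0.09780684  0.35343601] 38.325
```

The shutter held at the end stop under 24 N and stayed in place once released. The bar is seated and the can, spray gun and lid haven't moved.

```bash
python3 -c "
from workcell import manip
print(manip.hand_in())"
```

```text
the job is handed in; nothing more can be done
None
```

I drew the bar out, laid it down, regripped it by its middle and set it in both saddles, then pushed the shutter shut. The job is handed in at about 38 s of the 72 s limit with the can, gun and lid unmoved; hand-in gave no verdict, and I inferred the catch from a firm stop and the shutter staying shut after release.

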